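# Aim the code scanner at the blue cartridge

### The job

Draw the cordless code scanner up out of its charging holder, turn it so that its window faces straight down, and hold it still in the gripper with the window about 10 to 12 cm above the code label of the blue-ended cartridge, aimed at the middle of the label. Finish while holding it there, clear of everything: do not put it down or let it go. Do not move the cartridges or the computer mouse.

Things in the scene. Friction and masses are not known exactly. Their poses are not given: they have to be found in the camera images.
- scanner: Cordless hand-held code scanner, white and blue, about 160 g, standing loose in the holder, handle down. Origin: centre of the handle's underside; z up the handle, which is 30 (x) x 34 (y) mm and straight. On top (to 169 mm) is the head, whose nose droops 45 degrees: upright, the window looks along the scanner's -x and -z in equal parts. Centre of mass: on the handle's axis, about 100 mm up.
- scanner_head (a point): Centre of the scanner's head, on the handle's axis 128 mm above the scanner's origin; axes as the scanner. The head is a block 80 mm long, 36 mm high and 48 mm wide (along y): flat parallel sides with grey grip patches, good to pinch from above. The window is 41 mm from here along the viewing direction.
- scanner_window (a point): Middle of the scanner's black window (36 x 24 mm, red strip), 29 mm along -x and 99 mm along z from the scanner's origin. Its z axis points out of the window along the viewing direction, its y axis is the scanner's y.
- scanner_foot (a point): Centre of the handle's underside (same point as the scanner's origin).
- holder: Charging holder fixed to the desk: grey base 110 x 100 x 10 mm with a white rectangular well, outside 52 (x) x 56 (y), inside 36 x 40 mm, floor 10 and rim 55 mm above the desk. The handle stands 45 mm deep in it with 3 mm of play each side and pulls straight up freely. Origin: centre of underside. Its x axis points the same way as the scanner's at the start.
- cart_blue: Test cartridge lying flat and loose on the desk, white body with one blue end block, 70 x 46 x 22 mm high. Origin: centre of underside; z up; +x points from the white code end to the blue end. A square black and white code label (32 mm) is on the top face of the white part. This is the one to be read.
- cart_blue_code (a point): Middle of the blue-ended cartridge's code label, on its top face, 22 mm above the desk, 14 mm from the cartridge's origin along its -x.
- cart_green: Test cartridge lying flat and loose on the desk, white body with one green end block, 70 x 46 x 22 mm high. Origin: centre of underside; z up; +x points from the white code end to the green end. A square black and white code label (32 mm) is on the top face of the white part. Bystander.
- cart_orange: Test cartridge lying flat and loose on the desk, white body with one orange end block, 70 x 46 x 22 mm high. Origin: centre of underside; z up; +x points from the white code end to the orange end. A square black and white code label (32 mm) is on the top face of the white part. Bystander.
- mouse: Black computer mouse, 100 x 58 x 30 mm, loose on the mouse pad. Origin: centre of underside. Bystander.
- mousepad: Round blue mouse pad fixed to the desk, diameter 170 mm, 3 mm thick. Origin: centre of underside.
Mind the look-alikes: they are no part of the job. Leave any green or purple look-alike of the scanner alone.

How it is judged (in metres and radians):
On the way:
1. the scanner is drawn up out of the holder, held by the fingers alone, its foot above the holder's rim (contact force between scanner and the fingers above 1 N and contact force between scanner and holder below 0.1 N and contact force between scanner and cart_blue below 0.1 N and contact force between scanner and cart_green below 0.1 N and contact force between scanner and cart_orange below 0.1 N and contact force between scanner and mouse below 0.1 N and contact force between scanner and mousepad below 0.1 N and height (world z) of scanner_foot above 0.06 m), for 0.1 s.
At the end, for the whole second after the job is handed in: Held by the fingers alone, at rest, foot over 40 mm above the desk; window looks down within 22 degrees; the blue cartridge's code is 60-180 mm in front of the window and within 35 mm of its viewing axis each way; cartridges and mouse moved under 20 mm (contact force between scanner and the fingers above 1 N and contact force between scanner and holder below 0.1 N and contact force between scanner and cart_blue below 0.1 N and contact force between scanner and cart_green below 0.1 N and contact force between scanner and cart_orange below 0.1 N and contact force between scanner and mouse below 0.1 N and contact force between scanner and mousepad below 0.1 N and height (world z) of scanner_foot above 0.04 m and angle between scanner_window's own z axis and vertical above 2.7616 rad and z of cart_blue_code in the frame of scanner_window between 0.06 and 0.18 m and x of cart_blue_code in the frame of scanner_window between -0.035 and 0.035 m and y of cart_blue_code in the frame of scanner_window between -0.035 and 0.035 m and linear speed of scanner below 0.03 m/s and angular speed of scanner below 0.2 rad/s and distance of each of cart_blue, cart_green, cart_orange, mouse from where it was at the start of the episode below 0.02 m); the arm keeps its last pose, push and grip.
It fails at once if a cartridge or the mouse is pushed more than 20 mm (distance of any of cart_blue, cart_green, cart_orange, mouse from where it was at the start of the episode above 0.02 m).
It also fails if it takes over 32 s, if anything falls off the work surface, if the arm or the gripper's body presses on something with over 40 N, if the wrist force passes 120 N, or if a joint passes its speed limit or range.

### The arm

A 6-joint arm with a two-finger parallel gripper is mounted at the origin on the work surface. World frame = base frame: x ahead of the robot, y to its left, z up, the work surface at z = 0. Lengths are in mm, angles in rad, forces in N, time in s.
With the tool pointing down it reaches from about 275 to 725 mm from the base axis. Payload 5.6 kg.
Tool frame: the origin (TCP) lies at the very end of the fingers, on their centre line; the grasp point (between the pads) lies 19 mm behind it; z points along the fingers, y is the line along which they close (so a half turn about z gives the same grasp; the last joint's range is limited). The gripper opens to 85 mm and grips with 20 to 120 N. Pads are 22 mm wide; open, the fingers measure 114 mm over their backs; the gripper's body (76 mm by 85 mm) begins 54 mm behind the grasp point. The pads swing forward as they close: fully open they stand 13 mm farther back than shut.
Start: joints at [-0.881, 0.255, 0.108, 0, -1.424, -0.285], TCP at [216.627, -505.535, 231.283] pointing down, gripper open.
Joint ranges: [-2.95, 2.95], [-1.21, 1.97], [-1.09, 1.5], [-2.87, 1.71], [-2.94, -0.07], [-3.05, 3.05]. Speed limits (rad/s): [2.57, 2.57, 3.14, 3.14, 3.14, 3.14].

### API

Orientations are given as a unit quaternion [x, y, z, w].
In Python, from plant import ctrl, optics, find_in, spot_point gives the robot as it stands.
- The arm moves only by the shell command python3 -m crank 'ROWS' [FORCE]. ROWS is text: rows parted by semicolons, each of 5 numbers parted by spaces: the opening, from 0 (shut) to 1 (fully open), then the shift along the world's x, y, z each as a share of 500 mm, from -1 to 1, then the turn about the world's z as a share of 180 degrees, from -1 to 1. In form: jaw tx ty tz yaw; .... A call has 1 to 20 rows; each row is the pose to reach, as a shift and turn from the pose commanded when the call began, turning the shorter way round; what a row does not reach only later rows make up. A row lasts 1/12 s, in which the tool goes at most 41.7 mm and 7.16 degrees, less where a joint would pass 70% of its speed; a pose out of reach is approached as far as the arm can. A call with a number of a shift or a turn outside -1 to 1 is refused whole. A call with a gripper value outside its range is refused whole. The fingers move at their own pace and stop on an object; FORCE is the grip in N (left out, the last holds). Time passes only in rows, so rows that repeat a pose let the fingers close. It gives the time, the measured TCP pose, the force, the opening and the grip force at its end, in the units of the state.
- ctrl.read_state(): the state, without advancing time (a new reading comes with each control period).
- optics.capture(name): name is "scene" or "top" or "wrist"; returns a dict with "frame" (400x640x3 uint8, red, green, blue), "intrinsics" (3x3 intrinsics, pixels), "extrinsics" (4x4, takes a point from world to camera coordinates). Camera axes: x right, y down, z forward; pixel columns grow to the right and rows downward; lengths in mm; the calibration is good to about 2 mm. A picture is of the moment at which its call begins. There is no depth.
- ctrl.job_done(): hands the job in; it is judged then, once.
Trained networks look in the newest picture that a camera, given by its name, has taken for a name from the list of things; names that differ only in an ending like _2 or _b are one class to them, and where a whole thing is asked for, a point or a joint stands for the part that bears it (a point fixed in the world has none). Each returns a list of dicts, best first, with "score" (0 to 1); they miss things now and then, are a little off and sometimes report something else, mostly with a low value. They report only what shows in the picture. A call takes as long as a camera call. They do not tell look-alikes from the thing itself.
- find_in(camera, label): "point" ([column, row] in pixels, amid what is visible of it).
- spot_point(camera, label): "point" ([column, row] in pixels: a listed point, or the origin of a listed thing).
The state is a dict: "t": time; "q": joint angles; "qvel": joint speeds; "joint_torque": joint torques, N m; "eef_pos": TCP position; "ee_rot": TCP orientation; "force": force on the tool from outside, world axes, zero at the start; "moment": the same for the moment, N m; "width": finger opening in mm; "grasp_force": force on a finger pad.
Only numpy, scipy, OpenCV 4.12 (cv2) and the standard library are available. Lean on these libraries where they do the work, as an engineer would, in place of code of your own. Each camera call takes 0.05 s, during which the arm holds its last target. There are 200 camera calls.

## Working session

There is one attempt and no reset: what is moved stays moved. The work goes in short steps, Python scripts to look and compute and a shell command to move; the robot and the scene stay as the last step left them, time stands still between calls to the robot, and variables do not carry over. Pictures are saved under pics/ and viewed, at most 10 in all, crops included, and the job is handed in when it is done.

```bash
mkdir -p pics; ls; cat > h.py <<'E'
import numpy as np, cv2, json
from plant import ctrl, optics, find_in, spot_point
def snap(n,f=None):
    c=optics.capture(n)
    if f: cv2.imwrite(f'pics/{f}.png',c['frame'][...,::-1])
    return c
def ray(c,p):
    K=np.array(c['intrinsics']);E=np.array(c['extrinsics']);R,t=E[:3,:3],E[:3,3]
    d=R.T@np.linalg.solve(K,[p[0],p[1],1]);return -R.T@t,d
def at_z(c,p,z):
    o,d=ray(c,p);return o+d*(z-o[2])/d[2]
def proj(c,X):
    K=np.array(c['intrinsics']);E=np.array(c['extrinsics']);u=K@(E[:3,:3]@np.array(X,float)+E[:3,3]);return u[:2]/u[2]
E
python3 - <<'E'
from h import *
C={n:snap(n,n+'0') for n in('scene','top')}
cv2.imwrite('pics/both.png',cv2.resize(np.vstack([C['scene']['frame'],C['top']['frame']])[...,::-1],(480,600)))
Z=dict(scanner_head=138,scanner_window=109,scanner_foot=10,holder=0,cart_blue=0,cart_blue_code=22,cart_green=0,cart_orange=0,mouse=3)
for n in C:
    for l in Z:
        for r in spot_point(n,l)[:3]: print(n,l,np.round(r['point']),round(r['score'],2),np.round(at_z(C[n],r['point'],Z[l])))
E
```

```text
pics
scene scanner_head [277. 172.] 0.97 [409.   7. 138.]
scene scanner_head [339. 162.] 0.69 [481. 151. 138.]
scene scanner_head [327. 127.] 0.64 [342. 235. 138.]
scene scanner_window [272. 176.] 0.81 [385.   4. 109.]
scene scanner_window [338. 162.] 0.65 [453. 175. 109.]
scene scanner_window [326. 127.] 0.63 [306. 262. 109.]
scene scanner_foot [340. 195.] 0.95 [477. 164.  10.]
scene scanner_foot [320. 157.] 0.87 [311. 238.  10.]
scene scanner_foot [280. 208.] 0.84 [410.   6.  10.]
scene holder [340. 198.] 0.7 [478. 165.   0.]
scene holder [292. 290.] 0.46 [ 631. -130.    0.]
scene cart_blue [293. 298.] 0.77 [ 648. -140.    0.]
scene cart_blue [339. 161.] 0.26 [353. 277.   0.]
scene cart_blue [343. 192.] 0.23 [468. 187.  -0.]
scene cart_blue_code [289. 290.] 0.9 [ 639. -143.   22.]
scene cart_green [295. 249.] 0.61 [540. -48.   0.]
scene cart_orange [243. 278.] 0.73 [ 529. -196.    0.]
scene mouse [382. 277.] 0.88 [742.  52.   3.]
scene mouse [341. 194.] 0.39 [470. 176.   3.]
top scanner_head [234. 297.] 0.83 [313. 246. 138.]
top scanner_head [270. 226.] 0.75 [481. 160. 138.]
top scanner_head [336. 258.] 0.68 [402.   3. 138.]
top scanner_window [229. 298.] 0.64 [305. 262. 109.]
top scanner_window [274. 225.] 0.61 [481. 153. 109.]
top scanner_window [334. 272.] 0.57 [366.   8. 109.]
top scanner_foot [276. 228.] 0.6 [474. 160.  10.]
top holder [273. 225.] 0.68 [482. 168.   0.]
top cart_blue [393. 161.] 0.57 [ 656. -163.    0.]
top cart_blue [316. 128.] 0.24 [750.  50.   0.]
top cart_blue_code [392. 167.] 0.62 [ 635. -157.   22.]
top cart_green [349. 204.] 0.91 [537. -40.   0.]
top cart_green [392. 159.] 0.48 [ 662. -162.    0.]
top cart_orange [404. 203.] 0.91 [ 538. -191.    0.]
top mouse [315. 124.] 0.87 [762.  51.   3.]
top mouse [389. 171.] 0.37 [ 627. -150.    3.]
```

View pics/scene0.png

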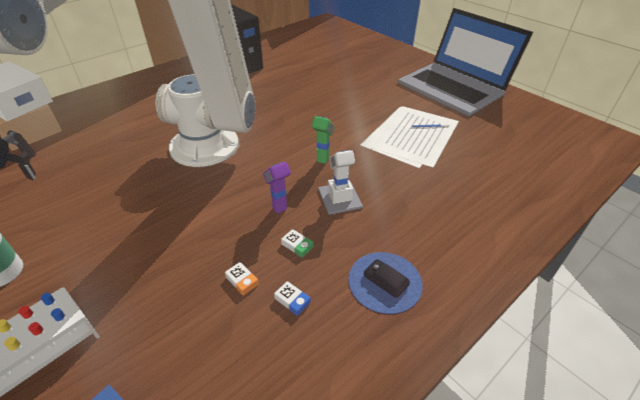

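View pics/top0.png

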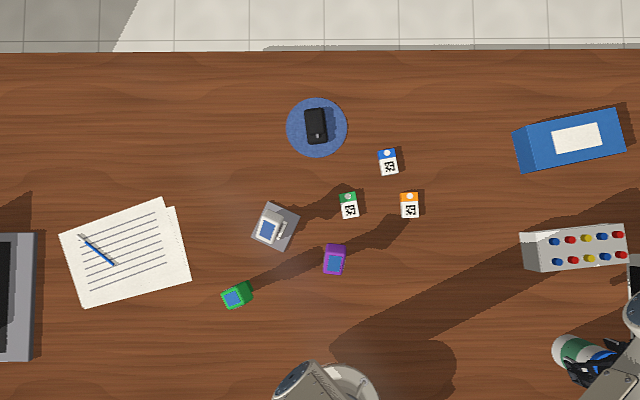

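Scanner candidates in the top picture are white in the holder at (270,226), purple at (335,260) and green at (235,296). By the description, the white and blue one in the holder is the thing. In the scene picture it is at (342,180). The blue cartridge is at (389,161) top and (292,297) scene. A close crop will check this choice and give the heading.

```bash
python3 - <<'E'
import cv2,numpy as np
t=cv2.imread('pics/top0.png');s=cv2.imread('pics/scene0.png')
f=lambda i,x,y,w:cv2.resize(i[y:y+w,x:x+w],(400,400),interpolation=cv2.INTER_CUBIC)
cv2.imwrite('pics/crop1.png',np.hstack([f(t,240,190,70),f(s,305,140,80)]))
E
```

```text
(no output)
```

View pics/crop1.png

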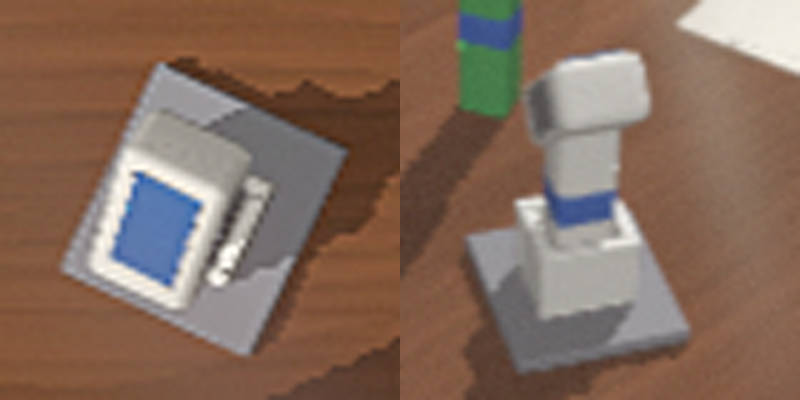

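```bash
python3 - <<'E'
from h import *
T,S=snap('top'),snap('scene')
cor=[(160,62),(345,150),(250,355),(65,270)]
P=np.array([at_z(T,(240+(u+.5)*.175-.5,190+(v+.5)*.175-.5),10) for u,v in cor]);c=P.mean(0)
dx=(P[0]+P[1]-P[2]-P[3])/2; print(c,dx,np.linalg.norm(dx),np.linalg.norm(P[1]-P[0]))
yaw=np.arctan2(dx[1],dx[0]);print('yaw',np.degrees(yaw))
o=ray(T,(320,200))[0];print('topcam',o)
def rz(a):return np.array([[np.cos(a),-np.sin(a),0],[np.sin(a),np.cos(a),0],[0,0,1]])
def wire(yaw):
    s=2**-.5;a=np.array([-s,0,-s]);n=np.array([-s,0,s]);y=np.array([0,1,0.]);L=[]
    hc=np.array([0,0,128.]);V={(i,j,k):hc+40*i*a+18*j*n+24*k*y for i in(-1,1) for j in(-1,1) for k in(-1,1)}
    for p in V:
        for q in V:
            if sum(x!=z for x,z in zip(p,q))==1 and p<q: L.append((V[p],V[q],(0,0,255) if p[0]==q[0]==1 else (0,255,0)))
    return [(rz(yaw)@p+[c[0],c[1],10],rz(yaw)@q+[c[0],c[1],10],k) for p,q,k in L]
rows=[]
for yw in(yaw,yaw+np.pi):
    r=[]
    for C,x,y in((T,240,190),(S,305,140)):
        w=80;k=300/w;im=cv2.resize(np.ascontiguousarray(C['frame'][y:y+w,x:x+w,::-1]),(300,300),interpolation=cv2.INTER_CUBIC)
        for p,q,col in wire(yw):
            f=lambda X:tuple(int(v) for v in (proj(C,X)-[x,y]+.5)*k)
            cv2.line(im,f(p),f(q),col,1)
        r.append(im)
    rows.append(np.hstack(r))
cv2.imwrite('pics/wire.png',np.vstack(rows))
# cart blue pose from blue/label
for n,C in(('top',T),('scene',S)):
    find_in(n,'cart_blue')
    a=spot_point(n,'cart_blue')[0]['point'];b=spot_point(n,'cart_blue_code')[0]['point']
    print(n,at_z(C,a,0),at_z(C,b,22))
    h=cv2.cvtColor(C['frame'],cv2.COLOR_RGB2HSV);m=cv2.inRange(h,(100,120,80),(125,255,255))
    u,v=np.round(b).astype(int);k=np.zeros_like(m);k[v-30:v+30,u-30:u+30]=1
    ys,xs=np.nonzero(m*k);print('blue blob',xs.mean(),ys.mean(),len(xs),at_z(C,(xs.mean(),ys.mean()),20))
E
```

```text
[478.81749438 160.81255827  10.        ] [ 97.42107944 -45.11963538   0.        ] 107.36222900210213 97.75672230414906
yaw -24.850759402634075
topcam [ 483.67094752   45.48673925 1064.55169201]
top [ 660.03063943 -147.47403561    0.        ] [ 633.08973232 -150.62914825   22.        ]
blue blob 385.96610169491527 153.45762711864407 118 [ 673.88312641 -141.092633     20.        ]
scene [ 651.09414297 -143.79137402    0.        ] [ 638.95166487 -141.47422565   22.        ]
blue blob 299.2307692307692 303.80288461538464 208 [ 679.64063711 -146.77633898   20.        ]
```

View pics/wire.png

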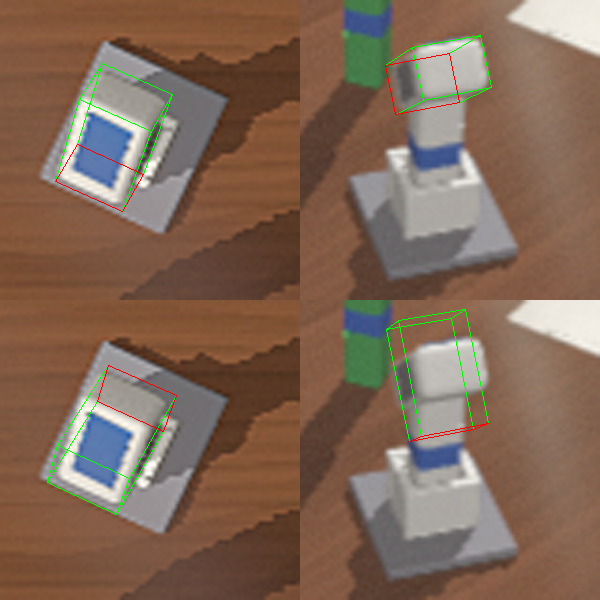

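The upper wire overlay fits both pictures, with the nose (red) pointing to the robot. That gives a scanner heading of about -25°, standing at (479,161). This is the white and blue scanner in the holder, so the choice is confirmed.

```bash
python3 - <<'E'
from h import *
from scipy.spatial.transform import Rotation as R
s=ctrl.read_state();M=R.from_quat(s['ee_rot']).as_matrix();p=np.array(s['eef_pos'])
y=M[:,1];a=np.degrees(np.arctan2(y[1],y[0]));d=(90-24.85-a+90)%180-90
tgt=np.array([493.3,154.1,231.3]);print(s['t'],p,M.round(3),a,'turn',d,d/180,'shift',(tgt-p)/500)
E
```

```text
1.4 [ 216.61670939 -505.54148425  231.311847  ] [[-0.919 -0.394  0.   ]
 [-0.394  0.919 -0.   ]
 [-0.    -0.    -1.   ]] 113.19167208388211 turn -48.041672083882105 -0.2668981782437895 shift [ 5.53366581e-01  1.31928297e+00 -2.36939984e-05]
```

```bash
python3 -m crank '1 0.33 0.8 0.06 -0.267;1 0.33 0.8 0.06 -0.267;1 0.33 0.8 0.06 -0.267;1 0.33 0.8 0.06 -0.267;1 0.33 0.8 0.06 -0.267;1 0.33 0.8 0.06 -0.267;1 0.33 0.8 0.06 -0.267;1 0.33 0.8 0.06 -0.267;1 0.33 0.8 0.06 -0.267;1 0.33 0.8 0.06 -0.267;1 0.33 0.8 0.06 -0.267;1 0.33 0.8 0.06 -0.267' 25
python3 -m crank '1 0.22 0.52 -0.05 0;1 0.22 0.52 -0.05 0;1 0.22 0.52 -0.05 0;1 0.22 0.52 -0.05 0;1 0.22 0.52 -0.05 0;1 0.22 0.52 -0.05 0;1 0.22 0.52 -0.05 0;1 0.22 0.52 -0.05 0;1 0.22 0.52 -0.05 0;1 0.22 0.52 -0.05 0;1 0.22 0.52 -0.05 0;1 0.22 0.52 -0.05 0'
python3 - <<'E'
from h import *
from scipy.spatial.transform import Rotation as R
W=snap('wrist','wrist1');s=ctrl.read_state();M=R.from_quat(s['ee_rot']).as_matrix();p=np.array(s['eef_pos'])
print(s['t'],p,np.degrees(np.arctan2(M[1,1],M[0,1])),(np.array([493.3,154.1,134])-p)/500)
for q in([478.8,160.8,169+10],[493.3,154.1,155]):print(proj(W,q))
E
```

```text
t: 2.4
eef_pos: [382.6, -102.3, 261.9]
ee_rot: [0.214, 0.977, 0.001, 0.001]
force: [0.9, -0.4, 0.3]
width: 85.7
grasp_force: 0.0
t: 3.4
eef_pos: [491.5, 153.6, 236.9]
ee_rot: [0.216, 0.976, 0.0, 0.0]
force: [-0.7, 0.8, 0.5]
width: 85.4
grasp_force: 0.0
3.45 [491.52679113 153.60905903 236.86519041] 65.069691272919 [ 0.00354642  0.00098188 -0.20573038]
[324.09555596 191.49226146]
[323.98762413 203.00330473]
```

View pics/wrist1.png

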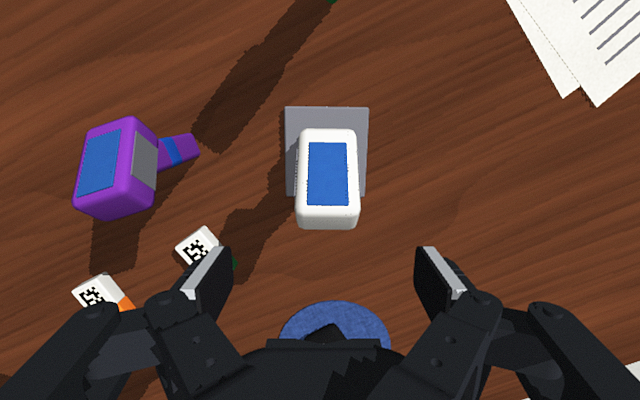

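The wrist picture shows the white scanner, head at (328,180) and square to the fingers, which are centred on column 324. The purple look-alike is well off at (125,165). I'll descend and close on the rear of the head.

```bash
python3 - <<'E'
from h import *
W=snap('wrist');a=np.radians(-24.85)
for x,z in((41,143.6),(15.6,169),(-41,112.4)):
  for y in(-24,24):print(x,y,proj(W,[478.8+x*np.cos(a)-y*np.sin(a),160.8+x*np.sin(a)+y*np.cos(a),10+z]).round())
E
python3 -m crank '1 0.003 0 -0.06 0;1 0.003 0 -0.12 0;1 0.003 0 -0.18 0;1 0.003 0 -0.206 0;1 0.003 0 -0.206 0;0.3 0.003 0 -0.206 0;0.3 0.003 0 -0.206 0;0.3 0.003 0 -0.206 0;0.3 0.003 0 -0.206 0;0.3 0.003 0 -0.206 0;0.3 0.003 0 -0.206 0;0.3 0.003 0 -0.206 0;0.3 0.003 0 -0.206 0' 25
```

```text
41 -24 [294. 232.]
41 24 [354. 232.]
15.6 -24 [289. 213.]
15.6 24 [359. 213.]
-41 -24 [294. 125.]
-41 24 [353. 125.]
t: 4.58
eef_pos: [494.4, 154.9, 135.1]
ee_rot: [0.215, 0.977, 0.001, 0.002]
force: [0.3, 0.4, 5.4]
width: 48.0
grasp_force: 27.1
```

```bash
python3 -m crank '0.3 0 0 0.03 0;0.3 0 0 0.06 0;0.3 0 0 0.09 0;0.3 0 0 0.12 0;0.3 0 0 0.15 0;0.3 0 0 0.15 0;0.3 0 0 0.15 0;0.3 0 0 0.15 0' 25
python3 - <<'E'
from h import *
S=snap('scene','scene2');T=snap('top');W=snap('wrist')
f=lambda i,x,y,w,h:cv2.resize(i[y:y+h,x:x+w],(400,400),interpolation=cv2.INTER_CUBIC)
cv2.imwrite('pics/crop2.png',np.hstack([f(S['frame'],290,80,120,120),f(W['frame'],120,0,400,400)])[...,::-1])
E
```

```text
t: 5.25
eef_pos: [492.4, 154.4, 207.1]
ee_rot: [0.215, 0.977, -0.0, -0.001]
force: [-0.5, -0.7, -2.3]
width: 47.6
grasp_force: 26.6
```

View pics/crop2.png

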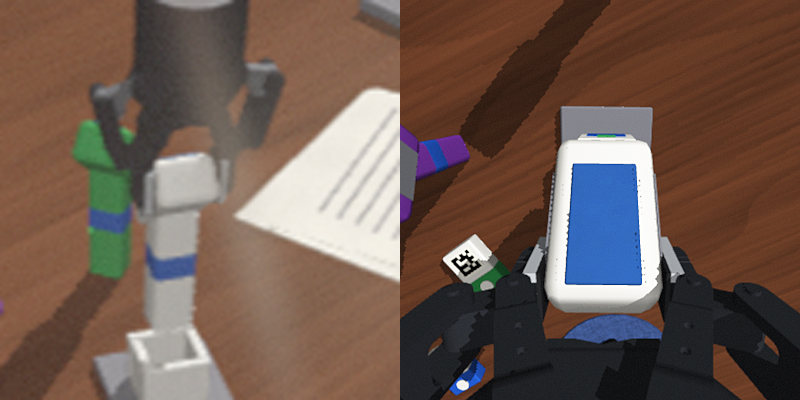

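The scanner is out, upright and firmly pinched; the holder is empty below it. The tool can only yaw, so I'll pivot the scanner in the pads. The handle goes outside the holder's +x wall, and a 45° arc of the hand then levers it on the rim.

```bash
python3 -m crank '0.3 0.05 -0.023 0 0;0.3 0.098 -0.045 0 0;0.3 0.098 -0.045 0 0;0.3 0.098 -0.045 -0.05 0;0.3 0.098 -0.045 -0.1 0;0.3 0.098 -0.045 -0.136 0;0.3 0.098 -0.045 -0.136 0;0.3 0.098 -0.045 -0.136 0' 25
python3 -m crank '0.3 -0.024 0.011 0 0;0.3 -0.04 0.019 0.005 0;0.3 -0.058 0.027 0.008 0;0.3 -0.075 0.035 0.009 0;0.3 -0.092 0.043 0.009 0;0.3 -0.109 0.051 0.007 0;0.3 -0.126 0.059 0.003 0;0.3 -0.143 0.066 -0.002 0;0.3 -0.159 0.074 -0.009 0;0.3 -0.175 0.081 -0.018 0;0.3 -0.184 0.085 -0.023 0;0.3 -0.184 0.085 -0.023 0;0.3 -0.184 0.085 -0.023 0'
python3 - <<'E'
from h import *
S=snap('scene');W=snap('wrist')
f=lambda i,x,y,w,h:cv2.resize(i[y:y+h,x:x+w],(400,400),interpolation=cv2.INTER_CUBIC)
cv2.imwrite('pics/crop3.png',np.hstack([f(S['frame'],290,100,120,120),f(W['frame'],120,0,400,400)])[...,::-1])
E
```

```text
t: 6.07
eef_pos: [541.6, 131.6, 139.7]
ee_rot: [0.215, 0.977, -0.001, -0.001]
force: [-0.7, 0.4, -1.1]
width: 47.8
grasp_force: 26.7
t: 7.15
eef_pos: [448.9, 174.4, 127.9]
ee_rot: [0.215, 0.977, -0.001, -0.001]
force: [0.2, 0.2, -0.7]
width: 47.8
grasp_force: 27.5
```

View pics/crop3.png

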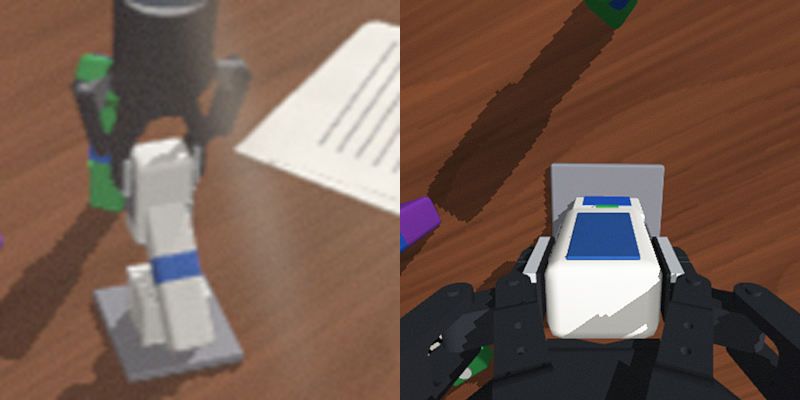

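The scanner has pivoted about 45°, so the window now looks down. I'll grip harder, lift off the rim and go over the blue cartridge.

```bash
python3 -m crank '0.3 0 0 0 0;0.3 0 0 0 0;0.3 0 0 0.05 0;0.3 0 0 0.1 0;0.3 0 0 0.15 0;0.3 0 0 0.2 0;0.3 0.04 -0.07 0.2 0;0.3 0.08 -0.14 0.2 0;0.3 0.12 -0.21 0.2 0;0.3 0.16 -0.28 0.2 0;0.3 0.2 -0.35 0.2 0;0.3 0.24 -0.42 0.2 0;0.3 0.28 -0.49 0.2 0;0.3 0.32 -0.55 0.2 0;0.3 0.35 -0.6 0.2 0;0.3 0.376 -0.643 0.17 0;0.3 0.376 -0.643 0.13 0;0.3 0.376 -0.643 0.096 0;0.3 0.376 -0.643 0.096 0;0.3 0.376 -0.643 0.096 0' 80
python3 - <<'E'
from h import *
Z=dict(cart_blue_code=22,cart_blue=0)
C={n:snap(n) for n in('scene','top','wrist')}
for n in C:
  for l in('cart_blue_code','cart_blue','scanner_head','scanner_window','scanner_foot'):
    r=spot_point(n,l)
    for q in r[:2]:
        print(n,l,np.round(q['point']),round(q['score'],2),np.round(at_z(C[n],q['point'],Z[l])) if l in Z else '')
p=np.array(ctrl.read_state()['eef_pos']);print(p)
u=np.array([.907,-.42,0])
for nm,X in(('win',p+[0,0,-44]),('foot',p+[0,0,-94]+90*u),('head',p+[0,0,-3])):print(nm,{n:proj(C[n],X).round() for n in C})
f=lambda i,x,y,w,h:cv2.resize(i[y:y+h,x:x+w],(400,400),interpolation=cv2.INTER_CUBIC)
cv2.imwrite('pics/crop4.png',np.hstack([f(C['scene']['frame'],210,170,140,140),f(C['wrist']['frame'],120,0,400,400)])[...,::-1])
E
```

```text
t: 8.92
eef_pos: [637.3, -147.3, 175.6]
ee_rot: [0.215, 0.977, -0.0, -0.002]
force: [0.5, 0.3, -1.4]
width: 47.2
grasp_force: 84.2
scene cart_blue_code [288. 290.] 0.47 [ 637. -144.   22.]
scene cart_blue [291. 296.] 0.64 [ 642. -142.    0.]
scene scanner_head [324. 125.] 0.67 
scene scanner_head [285. 250.] 0.66 
scene scanner_window [326. 128.] 0.96 
scene scanner_window [284. 261.] 0.73 
scene scanner_foot [295. 312.] 0.87 
scene scanner_foot [321. 158.] 0.76 
top cart_blue_code [389. 167.] 0.69 [ 636. -149.   22.]
top cart_blue [386. 159.] 0.51 [ 661. -146.    0.]
top scanner_head [233. 294.] 0.74 
top scanner_head [400. 154.] 0.59 
top scanner_window [231. 301.] 0.59 
top scanner_window [398. 156.] 0.57 
top scanner_foot [249. 287.] 0.96 
wrist cart_blue_code [325. 176.] 0.63 [ 637. -144.   22.]
wrist cart_blue [332. 186.] 0.86 [ 656. -144.    0.]
wrist cart_blue [325. 178.] 0.62 [ 644. -146.    0.]
wrist scanner_head [323. 260.] 0.56 
[ 638.1164701  -147.05971429  176.71075352]
win {'scene': array([284., 260.]), 'top': array([397., 160.]), 'wrist': array([322., 217.])}
foot {'scene': array([296., 311.]), 'top': array([407., 131.]), 'wrist': array([322., 292.])}
head {'scene': array([283., 247.]), 'top': array([400., 157.]), 'wrist': array([322., 245.])}
```

View pics/crop4.png

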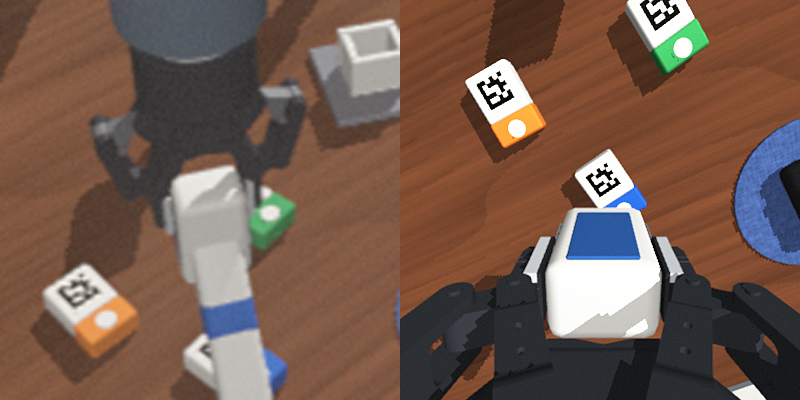

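The predicted window (284,260) and foot (296,311) match what the network found at (284,261) and (295,312). The code label measures (637,-146), which is right under the window, about 11 cm below. I'll let it settle and hand in.

```bash
python3 -m crank '0.3 0 0 0 0;0.3 0 0 0 0;0.3 0 0 0 0;0.3 0 0 0 0;0.3 0 0 0 0;0.3 0 0 0 0' 80
python3 -c "
from plant import ctrl
print(ctrl.job_done())"
```

```text
t: 10.32
eef_pos: [638.1, -147.0, 176.8]
ee_rot: [0.215, 0.977, 0.0, 0.0]
force: [-0.4, 0.0, -1.9]
width: 47.0
grasp_force: 84.2
the job is handed in; nothing more can be done
None
```

I handed the job in with the scanner held still in the gripper, its window facing down about 11 cm above the middle of the blue cartridge's code label; the call returned no verdict.

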